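# Open a spare gas bottle whose cap may have a left-hand thread

### The job

Get the spare gas bottle ready for its regulator: lift the plastic transport hood off it and stand the hood upright on the free worktop beside the bottle, then unscrew the steel sealing cap underneath. Nobody knows whether this cap has an ordinary or a left-hand thread, so feel out carefully which way it gives, never forcing it against its stop, loosen it and lift it off; finish still holding the cap in the gripper, upright and clear above the open neck. Leave the mug, timer, lighter, jar and tape where they are.

Things in the scene. Friction and masses are not known exactly. Their poses are not given: they have to be found in the camera images.
- gas_bottle: squat grey steel gas bottle, full and heavy, it stays where it stands: 120 mm in diameter, flat shoulder 120 mm above the worktop, brass neck 28 mm in diameter whose top is 150 mm above the worktop. Origin: centre of its underside, on the worktop; z up along the axis of the neck
- hood: grey plastic transport hood that stands loosely on the bottle's shoulder, over the cap: an upside-down cup, open below, 78 mm in diameter, 68 mm high, 110 g, with a round knob 30 mm in diameter on top from 68 to 95 mm above its lower edge, by which it is lifted. Inside it is 70 mm wide and 64 mm high. Origin: centre of its lower edge; z up. It must rise 55 mm before it clears the cap
- cap: round steel sealing cap screwed on the neck, under the hood: knurled skirt 47 mm in diameter, 24 mm high, with a wing bar across its top, 40 mm long and 12 mm thick, from 24 to 42 mm above the cap's lower edge; 120 g. Origin: centre of its lower edge, 132 mm above the worktop when screwed on; z up along the screw axis, x along the wing bar
- neck_top (a point): centre of the neck's top, inside the cap. Short thread: tightening, the cap stops within 10 degrees; loosening, it turns easily without rising, and turned 45 to 90 degrees it lifts straight off (before that, by 1 mm only). Over 1.3 N m against the stop is forcing. Seen from above it loosens either counter-clockwise or clockwise: this changes from start to start and nothing shows it
- mug: white mug, 83 mm in diameter, 94 mm high, left of the bottle; leave it alone. Origin: centre of its underside
- timer: red and white egg timer, 65 mm in diameter, 52 mm high, behind and left of the bottle; leave it alone. Origin: centre of its underside
- lighter: long gas lighter with a red handle, 243 mm long, 17 mm high, lying behind the bottle; leave it alone. Origin: centre of its underside
- jar: spice jar, 41 mm in diameter, 105 mm high, behind and right of the bottle; leave it alone. Origin: centre of its underside
- tape: roll of beige tape lying flat, 104 mm in diameter, 25 mm high, on the worktop right of the bottle; leave it alone. Origin: centre of its underside

How it is judged:
By the outcome, as a careful person would: the job done as asked, in the order asked, and still so for the second after the job is handed in, while the arm keeps its last pose, push and grip.
It also fails if it takes over 61 s, if anything falls off the work surface, if the arm or the gripper's body presses on something with over 40 N, if the wrist force passes 120 N, or if a joint passes its speed limit or range.

### The arm

A 6-joint arm with a two-finger parallel gripper is mounted at the origin on a cart in front of the work surface, level with it; the furniture and walls round the work are solid. World frame = base frame: x ahead of the robot, y to its left, z up, the work surface at z = 0. Lengths are in m, angles in rad, forces in N, time in s.
With the tool pointing down it reaches from about 0.35 to 0.85 m from the base axis. Payload 8.1 kg.
Tool frame: the origin (TCP) lies at the very end of the fingers, on their centre line; the grasp point (between the pads) lies 19 mm behind it; z points along the fingers, y is the direction in which the jaws open and shut (so a half turn about z gives the same grasp; the last joint's range is limited). The gripper opens to 85 mm and grips with 20 to 120 N. Pads are 22 mm wide; open, the fingers measure 114 mm over their backs; the gripper's body (76 mm by 85 mm) begins 54 mm behind the grasp point. The pads swing forward as they close: fully open they stand 13 mm farther back than shut.
Start: joints at [-1.371, 0.13, 1.488, -0, 1.523, -0.085], TCP at [0.169, -0.576, 0.193] pointing down, gripper open.
Joint ranges: [-2.96, 2.96], [-0.89, 2.26], [0.02, 2.5], [-1.34, 4.48], [0, 2.73], [-2.66, 2.66]. Speed limits (rad/s): [2.39, 2.39, 2.79, 3.14, 3.14, 3.14].

### API

Orientations are given as a rotation vector (axis times angle).
In Python, from plant import monitor, eyes, workorder gives the robot as it stands.
- The arm moves only by the tool send_rows, never from a script. Its argument "motion" is a list of rows, each a list of 7 numbers: the turn, a rotation vector about the tool's x, y, z in rad, then the shift along the tool's x, y, z in m, then the finger opening in m, from 0 to 0.0854. In form: [[ax, ay, az, dx, dy, dz, grip], ...]. A call has exactly 8 rows; each row shifts and turns the commanded pose from where the row before left it, along the tool's axes as they then stand; what a row does not reach is not made up. A row lasts 1/10 s, in which the tool goes at most 50 mm and 8.59 degrees, less where a joint would pass 70% of its speed; a pose out of reach is approached as far as the arm can. A call is refused whole if a number of a shift passes 0.05 or a number of a turn 0.15, either way. A call with a gripper value outside its range is refused whole. The fingers move at their own pace and stop on an object; "squeeze" is the grip in N (left out, the last holds). Time passes only in rows, so rows that do not move let the fingers close, or fill a call up. It gives the time, the measured TCP pose, the force and the opening at its end, in the units of the state.
- monitor.get_obs(): the state, without advancing time (a new reading comes with each control period).
- eyes.get_image(name): name is "scene" or "top" or "wrist"; returns (picture, depth): 384x512x3 uint8, blue, green, red; 384x512 float32, m along the optical axis (not along the pixel's ray), 0 where there is no reading.
- eyes.get_calibration(name): a dict with "K" (3x3 intrinsics, pixels), "position" and "attitude" of the camera in the world; the wrist camera has in their place "T_tool_cam" (4x4, takes a point from camera to tool coordinates, whose origin is the TCP and whose axes are the flange's). Camera axes: x right, y up, looking along -z (the intrinsics and any distortion apply to the point x, -y, -z); pixel columns grow to the right and rows downward; lengths in m; the calibration is good to about 2 mm. A picture is of the moment at which its call begins: read the wrist's pose just before it. get_calibration takes no time and is no camera call.
- workorder.close_job(): hands the job in, once; it reports no verdict.
The state is a dict: "time_s": time; "q": joint angles; "qvel": joint speeds; "joint_torque": joint torques, N m; "tcp_pos": TCP position; "eef_rot": TCP orientation; "contact_force": force on the tool from outside, world axes, zero at the start; "ft_torque": the same for the moment, N m; "opening": finger opening in m.
Only numpy, scipy, OpenCV 4.12 (cv2) and the standard library are available. Lean on these libraries where they do the work, as an engineer would, in place of code of your own. Each camera call takes 0.05 s, during which the arm holds its last target. There are 200 camera calls.

## Working session

There is one attempt and no reset: what is moved stays moved. The work goes in short steps, Python scripts to look and compute and a tool call to move; the robot and the scene stay as the last step left them, time stands still between calls to the robot, and variables do not carry over. Pictures are saved under pics/ and viewed, about 8 in all and at most 12, crops included, and the job is handed in when it is done.

Besides the shell and the picture viewer there is one more tool, called after "Request:" in YAML: its name, and indented under it one key for each argument. send_rows: Moves the arm, as the interface text tells. Its arguments: {"type":"object","properties":{"motion":{"type":"array","items":{"type":"array","items":{"type":"number"}}},"squeeze":{"type":"number"}},"required":["motion"]}

```bash
ls; mkdir -p pics
python3 - <<'E'
from plant import monitor, eyes, workorder
import cv2,numpy as np
print(monitor.get_obs())
for n in("scene","top"):
    im,d=eyes.get_image(n); print(n,eyes.get_calibration(n)); cv2.imwrite(f'pics/{n}0.png',im); np.save(f'pics/{n}0.npy',d)
print(eyes.get_calibration("wrist"))
a=cv2.imread('pics/scene0.png');b=cv2.imread('pics/top0.png')
cv2.imwrite('pics/both0.png',np.hstack([a,b]))
E
```

```text
pics
{'time_s': 0.0, 'q': array([-1.37141389e+00,  1.31147899e-01,  1.48928393e+00,  3.42075505e-06,
        1.52297479e+00, -8.54498257e-02]), 'qvel': array([ 0.00132079,  0.00083909, -0.0015438 , -0.00035455,  0.00232292,
        0.00031739]), 'joint_torque': array([-7.96699132e-04, -5.69392741e+01, -5.00554347e+01, -2.15487165e-05,
        1.50272227e-02, -1.35188671e-05]), 'tcp_pos': array([ 0.16847078, -0.5752273 ,  0.19224985]), 'eef_rot': array([-3.10799417e+00, -4.45645229e-01,  1.56781888e-04]), 'contact_force': array([-0.14599025,  0.3976575 , -0.68729506]), 'ft_torque': array([-0.00857695, -0.07116184,  0.02389751]), 'opening': 0.08564153726911078}
scene {'K': array([[479.40971655,   0.        , 251.54920294],
       [  0.        , 479.40971655, 194.39525168],
       [  0.        ,   0.        ,   1.        ]]), 'position': array([0.02389733, 1.03694459, 0.62863418]), 'attitude': array([ 0.35023825, -1.52623007, -2.28754374])}
top {'K': array([[498.64994998,   0.        , 256.96751821],
       [  0.        , 498.64994998, 194.6367902 ],
       [  0.        ,   0.        ,   1.        ]]), 'position': array([ 0.4755709 , -0.0215551 ,  1.37955198]), 'attitude': array([ 0.03790657, -0.03631811, -1.58469358])}
{'K': array([[273.07421993,   0.        , 256.30353581],
       [  0.        , 273.07421993, 191.22036551],
       [  0.        ,   0.        ,   1.        ]]), 'T_tool_cam': array([[-1.61245502e-04,  9.46439983e-01,  3.22879751e-01,
         8.28055707e-02],
       [ 9.99999987e-01,  1.44656247e-04,  7.53749458e-05,
        -1.34402318e-03],
       [ 2.46312893e-05,  3.22879758e-01, -9.46439993e-01,
        -1.81096885e-01],
       [ 0.00000000e+00,  0.00000000e+00,  0.00000000e+00,
         1.00000000e+00]])}
```

View pics/top0.png

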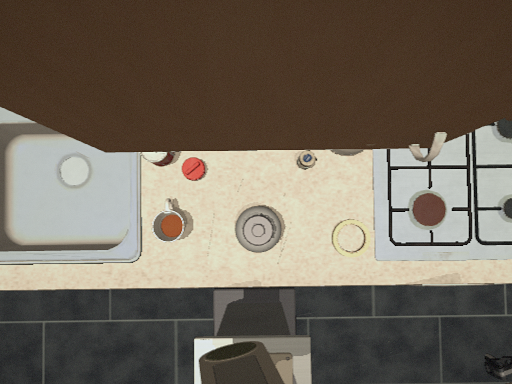

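View pics/scene0.png

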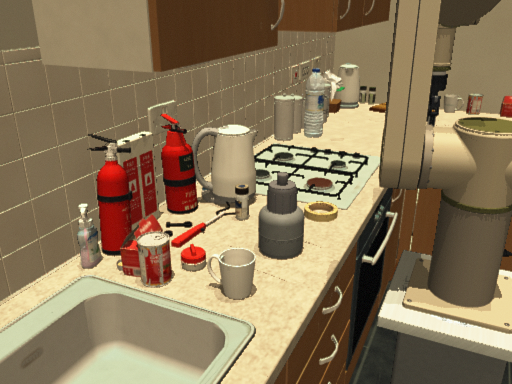

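Bottle with hood is at top px (259,230), knob in the centre. The mug is at (170,226), timer (194,169), jar (307,159) and tape (350,237). The gap between bottle and tape, around (307,232), is free. Next I'll measure.

```bash
cat > h.py <<'E'
import cv2,numpy as np
from scipy.spatial.transform import Rotation as R
from plant import monitor,eyes,workorder
def campose(n,obs=None):
    c=eyes.get_calibration(n)
    if n=='wrist':
        T=np.eye(4);T[:3,:3]=R.from_rotvec(obs['eef_rot']).as_matrix();T[:3,3]=obs['tcp_pos']
        return c['K'],T@c['T_tool_cam']
    T=np.eye(4);T[:3,:3]=R.from_rotvec(c['attitude']).as_matrix();T[:3,3]=c['position'];return c['K'],T
def ray(K,T,u,v,z):
    d=T[:3,:3]@np.array([(u-K[0,2])/K[0,0],-(v-K[1,2])/K[1,1],-1]);p=T[:3,3]
    return p+d*(z-p[2])/d[2]
def cloud(K,T,d):
    v,u=np.mgrid[:d.shape[0],:d.shape[1]]
    P=np.stack([(u-K[0,2])/K[0,0]*d,-(v-K[1,2])/K[1,1]*d,-d],-1)
    W=P@T[:3,:3].T+T[:3,3];W[d<=0]=np.nan;return W
E
python3 - <<'E'
from h import *
K,T=campose('top');d=np.load('pics/top0.npy')
for n,u,v,z in[('bottle',259,230,.12),('knob',259,230,.215),('mug',170,226,.09),('timer',194,169,.05),('jar',307,159,.1),('tape',350,237,.025),('edge',307,287,0),('gap',307,232,0)]:print(n,ray(K,T,u,v,z).round(3))
W=cloud(K,T,d)
z=W[...,2]
print(np.nanmedian(z[245:280,200:240]),'table z; cupboard',z[60,256],W[145,256],W[100,100])
def fit(lo,hi,box):
    m=np.zeros(z.shape,np.uint8);a,b,c,e=box;s=z[b:e,a:c];m[b:e,a:c]=((s>lo)&(s<hi))*255
    C=cv2.findContours(m,0,1)[0]
    C=max(C,key=cv2.contourArea);(u,v),r=cv2.minEnclosingCircle(C);zz=np.nanmedian(z[m>0]);
    print(lo,hi,'px',u,v,r,'z',zz,'xyz',ray(K,T,u,v,zz).round(4),'r',r*(T[2,3]-zz)/K[0,0])
B=(225,195,295,265)
fit(.203,.23,B);fit(.178,.23,B);fit(.1,.23,B)
fit(.012,.05,(320,205,372,265));fit(.06,.12,(145,205,195,255));fit(.06,.12,(295,145,320,175))
# scene knob
K,T=campose('scene');W=cloud(K,T,np.load('pics/scene0.npy'))
s=W[165:265,250:310].reshape(-1,3)
for lo,hi in((.19,.213),(.13,.18),(.03,.11)):
    q=s[(s[:,2]>lo)&(s[:,2]<hi)&(abs(s[:,1])<.15)&(s[:,0]<.6)]
    A=np.c_[2*q[:,:2],np.ones(len(q))];x=np.linalg.lstsq(A,(q[:,:2]**2).sum(1),rcond=None)[0]
    print('circ',x[:2],np.sqrt(x[2]+x[0]**2+x[1]**2),len(q))
E
```

```text
bottle [ 0.446 -0.025  0.12 ]
knob [ 0.448 -0.024  0.215]
mug [0.459 0.205 0.09 ]
timer [0.609 0.147 0.05 ]
jar [ 0.626 -0.151  0.1  ]
tape [ 0.421 -0.271  0.025]
edge [ 0.285 -0.154  0.   ]
gap [ 0.436 -0.157  0.   ]
-0.0005089169274876681 table z; cupboard 1.001369843067068 [ 0.59704573 -0.02056327  0.55574508] [0.59745882 0.13649618 0.87944964]
0.203 0.23 px 257.21429443359375 230.07142639160156 6.328682899475098 z 0.21397012211814215 xyz [ 0.4479 -0.0202  0.214 ] r 0.014793138882075719
0.178 0.23 px 257.3382873535156 229.8197021484375 15.245495796203613 z 0.18800128610146916 xyz [ 0.4478 -0.0204  0.188 ] r 0.0364299265957542
0.1 0.23 px 257.4316101074219 228.7051239013672 23.345888137817383 z 0.12107081468619518 xyz [ 0.4491 -0.0207  0.1211] r 0.05891981033878732
0.012 0.05 px 350.57843017578125 237.57843017578125 19.202903747558594 z 0.023538066965499427 xyz [ 0.4194 -0.2727  0.0235] r 0.05221980795975727
0.06 0.12 px 166.5 223.5 18.560810089111328 z 0.08813789066391642 xyz [0.4651 0.2143 0.0881] r 0.048069174849257656
0.06 0.12 px 305.7149658203125 158.5280303955078 8.662245750427246 z 0.1041732150183885 xyz [ 0.6268 -0.1472  0.1042] r 0.022155109563732137
circ [ 0.44442553 -0.01545056] 0.01110190637879896 94
circ [ 0.44593541 -0.01801361] 0.03646455823741846 570
circ [ 0.44670252 -0.01842187] 0.057976721834013076 1346
```

Request:
send_rows:
  motion:
    - [0, 0, -0.149, 0, 0, -0.0135, 0.085]
    - [0, 0, -0.149, 0, 0, -0.0135, 0.085]
    - [0, 0, -0.149, 0, 0, -0.0135, 0.085]
    - [0, 0, -0.149, 0, 0, -0.0135, 0.085]
    - [0, 0, -0.149, 0, 0, -0.0135, 0.085]
    - [0, 0, -0.149, 0, 0, -0.0135, 0.085]
    - [0, 0, -0.149, 0, 0, -0.0135, 0.085]
    - [0, 0, -0.149, 0, 0, -0.0135, 0.085]

```text
time_s: 0.9
tcp_pos: [0.1685, -0.5755, 0.3012]
eef_rot: [-2.316, -2.121, -0.001]
contact_force: [-0.1, -0.4, -0.5]
opening: 0.0849
```

Request:
send_rows:
  motion:
    - [0, 0, 0, 0.036, 0.014, 0, 0.085]
    - [0, 0, 0, 0.036, 0.014, 0, 0.085]
    - [0, 0, 0, 0.036, 0.014, 0, 0.085]
    - [0, 0, 0, 0.036, 0.014, 0, 0.085]
    - [0, 0, 0, 0.036, 0.014, 0, 0.085]
    - [0, 0, 0, 0.036, 0.014, 0, 0.085]
    - [0, 0, 0, 0.036, 0.014, 0, 0.085]
    - [0, 0, 0, 0.036, 0.014, 0, 0.085]

```text
time_s: 1.7
tcp_pos: [0.3074, -0.298, 0.3009]
eef_rot: [-2.323, -2.114, -0.0]
contact_force: [0.8, 0.3, -0.5]
opening: 0.0851
```

Request:
send_rows:
  motion:
    - [0, 0, 0, 0.036, 0.014, 0, 0.06]
    - [0, 0, 0, 0.036, 0.014, 0, 0.06]
    - [0, 0, 0, 0.036, 0.014, 0, 0.06]
    - [0, 0, 0, 0.036, 0.014, 0, 0.06]
    - [0, 0, 0, 0.036, 0.014, 0, 0.06]
    - [0, 0, 0, 0.036, 0.014, 0, 0.06]
    - [0, 0, 0, 0.036, 0.014, 0, 0.06]
    - [0, 0, 0, 0, 0, 0, 0.06]

```text
time_s: 2.5
tcp_pos: [0.4293, -0.0541, 0.3007]
eef_rot: [-2.317, -2.119, -0.001]
contact_force: [-0.6, 0.5, -0.5]
opening: 0.06
```

Run:
```python
from h import *
o=monitor.get_obs();im,d=eyes.get_image('wrist');K,T=campose('wrist',o)
cv2.imwrite('pics/w1.png',im)
W=cloud(K,T,d);z=W[...,2]
for lo,hi,r in((.205,.23,.03),(.178,.197,.06),(.112,.13,.08)):
    m=(z>lo)&(z<hi)&(np.hypot(W[...,0]-.447,W[...,1]+.02)<r)
    C=cv2.findContours(m.astype(np.uint8)*255,0,1)[0];C=max(C,key=cv2.contourArea)
    P=np.array([ray(K,T,*c[0],np.nanmedian(z[m])) for c in C])[:,:2].astype(np.float32)
    print(lo,np.nanmedian(z[m]),cv2.minEnclosingCircle(P),m.sum(),W[m][:,:2].mean(0))
print(o['q'])
```

```text
0.205 0.21554984253030118 ((0.4462108910083771, -0.018235085532069206), 0.015266257338225842) 735 [ 0.44616177 -0.01828942]
0.178 0.18857127973570526 ((0.44623470306396484, -0.017398390918970108), 0.03590218722820282) 2647 [ 0.44570181 -0.01492238]
0.112 0.117251336271961 ((0.44736459851264954, -0.019147031009197235), 0.05379518121480942) 1512 [0.4455402  0.00363517]
[-2.45371967e-01 -3.47163928e-01  1.73820437e+00  1.57053936e-03
  1.75143710e+00 -1.56142602e-01]
```

View pics/w1.png

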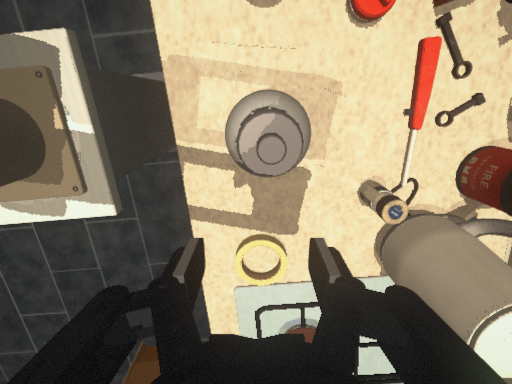

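Knob centre is px (271,148) in the wrist view, i.e. (0.446,-0.018). I'll descend and grip it.

Request:
send_rows:
  motion:
    - [0, 0, 0, 0.0186, 0.0068, 0, 0.06]
    - [0, 0, 0, 0.0186, 0.0068, 0, 0.06]
    - [0, 0, 0, 0, 0, 0.025, 0.06]
    - [0, 0, 0, 0, 0, 0.025, 0.06]
    - [0, 0, 0, 0, 0, 0.025, 0.06]
    - [0, 0, 0, 0, 0, 0.02, 0.06]
    - [0, 0, 0, 0, 0, 0.013, 0.06]
    - [0, 0, 0, 0, 0, 0, 0.06]

```text
time_s: 3.35
tcp_pos: [0.4439, -0.0228, 0.1912]
eef_rot: [-2.323, -2.111, 0.004]
contact_force: [0.3, -0.3, -0.2]
opening: 0.0602
```

Request:
send_rows:
  motion:
    - [0, 0, 0, 0, 0, 0, 0.02]
    - [0, 0, 0, 0, 0, 0, 0.02]
    - [0, 0, 0, 0, 0, 0, 0.02]
    - [0, 0, 0, 0, 0, 0, 0.02]
    - [0, 0, 0, 0, 0, 0, 0.02]
    - [0, 0, 0, 0, 0, 0, 0.02]
    - [0, 0, 0, 0, 0, -0.002, 0.02]
    - [0, 0, 0, 0, 0, -0.003, 0.02]
  squeeze: 30

```text
time_s: 4.15
tcp_pos: [0.4452, -0.0221, 0.1983]
eef_rot: [-2.323, -2.114, 0.0]
contact_force: [-0.2, -0.1, -0.2]
opening: 0.0198
```

Run:
```python
from h import *
o=monitor.get_obs();im,d=eyes.get_image('wrist');K,T=campose('wrist',o)
s,_=eyes.get_image('scene')
cv2.imwrite('pics/w2.png',np.hstack([cv2.resize(im,(400,300)),cv2.resize(s[100:300,200:467],(400,300))]))
print(o)
```

```text
{'time_s': 4.15, 'q': array([-1.64724972e-01, -3.01040849e-01,  1.88611786e+00, -4.29752078e-06,
        1.55694448e+00, -7.07667901e-02]), 'qvel': array([-0.00074838, -0.01247664, -0.0501709 ,  0.00058193,  0.05893203,
        0.00153185]), 'joint_torque': array([ 3.44334585e-03, -3.46075594e+01, -5.00374782e+01, -1.72837408e-04,
       -1.62650440e-01, -2.17021047e-04]), 'tcp_pos': array([ 0.44524864, -0.0221134 ,  0.19830463]), 'eef_rot': array([-2.32306628e+00, -2.11444277e+00,  4.22321032e-04]), 'contact_force': array([-0.24622652, -0.13001564, -0.15988706]), 'ft_torque': array([ 0.0219205 , -0.02429544,  0.01850974]), 'opening': 0.01984725881602748}
```

View pics/w2.png

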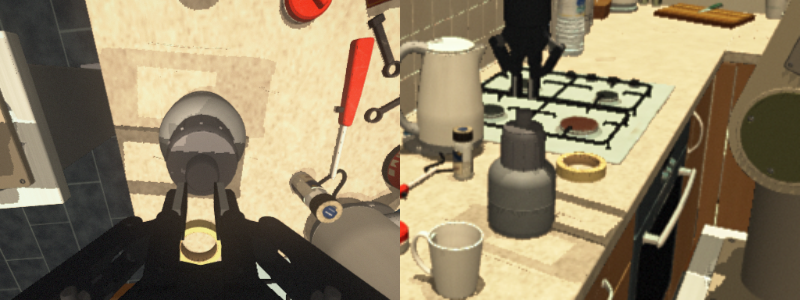

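Run:
```python
from h import *
o=monitor.get_obs();im,d=eyes.get_image('wrist');K,T=campose('wrist',o)
W=cloud(K,T,d)
Tc=eyes.get_calibration('wrist')['T_tool_cam']
for t in ([0,0,0],[0,0,-.019],[0,0,-.05]):
    p=np.linalg.inv(Tc)@np.r_[t,1]; print(t,K[0,0]*p[0]/-p[2]+K[0,2],K[1,1]*-p[1]/-p[2]+K[1,2],-p[2])
P=cloud(K,Tc,d) # tool coords
for v in range(180,300,8): print(v,[(int(u),W[v,u].round(3).tolist(),P[v,u].round(3).tolist()) for u in (238,258,292)])
z=W[...,2]
m=(z>.205)&(z<.23)&(np.hypot(W[...,0]-.447,W[...,1]+.02)<.03)
v,u=np.nonzero(m);print(m.sum(),u.min(),u.max(),v.min(),v.max(),W[m].mean(0))
# fingers in scene camera / top
for n in('top','scene'):
    im,d=eyes.get_image(n);K,T=campose(n);Wt=cloud(K,T,d);cv2.imwrite(f'pics/{n}3.png',im)
    q=Wt[(Wt[...,2]>.19)&(Wt[...,2]<.25)&(abs(Wt[...,0]-.45)<.1)&(abs(Wt[...,1]+.02)<.12)]
    for lo in np.arange(.19,.25,.006):
        a=q[(q[:,2]>=lo)&(q[:,2]<lo+.006)]
        if len(a):print(n,lo.round(3),len(a),a.min(0).round(3),a.max(0).round(3))
```

```text
[0, 0, 0] 257.64718962474427 220.57909375239393 0.19869689230373067
[0, 0, -0.019] 257.8097828667424 232.78771555824255 0.18071863750961548
[0, 0, -0.05] 258.15797328667975 258.9322533089826 0.15138569547711173
180 [(238, [0.434, 0.007, 0.189], [0.028, -0.014, 0.01]), (258, [0.449, 0.006, 0.19], [0.028, 0.0, 0.009]), (292, [0.474, 0.001, 0.182], [0.026, 0.026, 0.017])]
188 [(238, [0.433, 0.001, 0.189], [0.022, -0.014, 0.009]), (258, [0.448, -0.001, 0.189], [0.022, 0.0, 0.01]), (292, [0.473, -0.003, 0.188], [0.021, 0.025, 0.011])]
196 [(238, [0.433, -0.005, 0.189], [0.015, -0.015, 0.01]), (258, [0.447, -0.007, 0.187], [0.015, 0.0, 0.012]), (292, [0.473, -0.009, 0.189], [0.015, 0.026, 0.01])]
204 [(238, [0.432, -0.012, 0.189], [0.009, -0.015, 0.01]), (258, [0.448, -0.004, 0.211], [0.018, 0.0, -0.013]), (292, [0.472, -0.016, 0.189], [0.009, 0.026, 0.01])]
212 [(238, [0.433, -0.012, 0.203], [0.009, -0.014, -0.004]), (258, [0.447, -0.008, 0.216], [0.014, 0.0, -0.017]), (292, [0.472, -0.023, 0.188], [0.002, 0.026, 0.011])]
220 [(238, [0.433, -0.013, 0.215], [0.008, -0.013, -0.016]), (258, 
[... 1465 characters left out ...]
0.396, -0.227, 0.02], [-0.208, -0.03, 0.179]), (258, [0.428, -0.227, 0.023], [-0.206, 0.002, 0.176]), (292, [0.46, -0.011, 0.291], [0.012, 0.013, -0.092])]
1526 236 280 201 244 [ 0.44620579 -0.01651436  0.21462576]
scene 0.19 15 [ 0.433 -0.016  0.191] [ 0.457 -0.004  0.196]
scene 0.196 26 [ 0.431 -0.017  0.196] [ 0.456 -0.004  0.202]
scene 0.202 27 [ 0.431 -0.026  0.202] [ 0.455 -0.002  0.208]
scene 0.208 35 [ 0.431 -0.033  0.208] [ 0.458 -0.002  0.214]
scene 0.214 24 [ 0.435 -0.031  0.214] [ 0.456 -0.006  0.216]
scene 0.232 6 [ 0.428 -0.029  0.236] [ 0.459 -0.014  0.238]
scene 0.238 25 [ 0.424 -0.029  0.238] [ 0.466 -0.007  0.243]
scene 0.244 36 [ 0.42  -0.03   0.244] [ 0.469 -0.005  0.25 ]
```

Run:
```python
from h import *
s=cv2.imread('pics/scene3.png')
im,d=eyes.get_image('wrist')
cv2.imwrite('pics/z4.png',np.hstack([cv2.resize(s[110:210,230:330],(400,400),interpolation=2),cv2.resize(im[180:280,210:310],(400,400),interpolation=2)]))
```

```text
(no output)
```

View pics/z4.png

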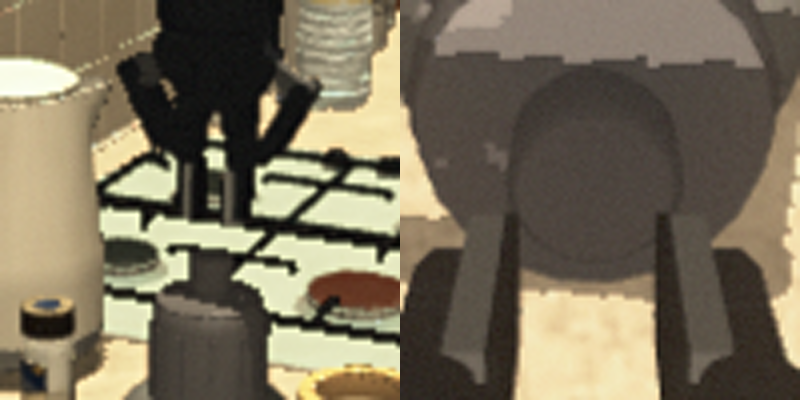

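The fingers closed empty. Both cameras show the real fingertips at about z 0.238, roughly 40 mm behind the reported TCP, so they shut above the knob. I'll use the measured offset, reopen, and go down about 43 mm further while watching the force.

Request:
send_rows:
  motion:
    - [0, 0, 0, 0.0045, 0, 0, 0.06]
    - [0, 0, 0, 0, 0, 0, 0.06]
    - [0, 0, 0, 0, 0, 0, 0.06]
    - [0, 0, 0, 0, 0, 0.012, 0.06]
    - [0, 0, 0, 0, 0, 0.012, 0.06]
    - [0, 0, 0, 0, 0, 0.01, 0.06]
    - [0, 0, 0, 0, 0, 0.008, 0.06]
    - [0, 0, 0, 0, 0, 0, 0.06]

```text
time_s: 5.25
tcp_pos: [0.4446, -0.0176, 0.1543]
eef_rot: [-2.322, -2.113, 0.003]
contact_force: [0.1, 0.4, -0.6]
opening: 0.0598
```

Request:
send_rows:
  motion:
    - [0, 0, 0, 0, 0, 0, 0.02]
    - [0, 0, 0, 0, 0, 0, 0.02]
    - [0, 0, 0, 0, 0, 0, 0.02]
    - [0, 0, 0, 0, 0, 0, 0.02]
    - [0, 0, 0, 0, 0, 0, 0.02]
    - [0, 0, 0, 0, 0, 0, 0.02]
    - [0, 0, 0, 0, 0, 0, 0.02]
    - [0, 0, 0, 0, 0, 0, 0.02]
  squeeze: 30

```text
time_s: 6.05
tcp_pos: [0.4463, -0.0178, 0.1569]
eef_rot: [2.323, 2.114, 0.001]
contact_force: [0.6, -0.9, 4.6]
opening: 0.029
```

Request:
send_rows:
  motion:
    - [0, 0, 0, 0, 0, -0.005, 0.02]
    - [0, 0, 0, 0, 0, -0.01, 0.02]
    - [0, 0, 0, 0, 0, -0.015, 0.02]
    - [0, 0, 0, 0, 0, -0.015, 0.02]
    - [0, 0, 0, 0, 0, -0.015, 0.02]
    - [0, 0, 0, 0, 0, -0.015, 0.02]
    - [0, 0, 0, 0, 0, -0.01, 0.02]
    - [0, 0, 0, 0, 0, 0, 0.02]
  squeeze: 30

```text
time_s: 6.85
tcp_pos: [0.4469, -0.0179, 0.2435]
eef_rot: [2.322, 2.113, 0.003]
contact_force: [0.4, 1.1, -1.1]
opening: 0.0287
```

Run:
```python
from h import *
o=monitor.get_obs();print(o['tcp_pos'],o['contact_force'],o['opening'])
s,d=eyes.get_image('scene');K,T=campose('scene');cv2.imwrite('pics/s5.png',s)
W=cloud(K,T,d);m=(np.hypot(W[...,0]-.446,W[...,1]+.02)<.045)
z=W[...,2]
for lo in np.arange(.1,.32,.01):
    a=W[m&(z>=lo)&(z<lo+.01)]
    if len(a):print(round(lo,2),len(a),a.min(0).round(3),a.max(0).round(3))
```

```text
[ 0.4468728  -0.01787259  0.24353142] [ 0.40540619  1.10677505 -1.06474911] 0.028707349401871106
0.11 173 [ 0.403 -0.06   0.114] [0.49  0.024 0.12 ]
0.12 147 [ 0.404 -0.05   0.12 ] [0.487 0.024 0.13 ]
0.13 49 [ 0.423 -0.027  0.131] [0.464 0.005 0.14 ]
0.14 65 [ 0.424 -0.029  0.14 ] [0.464 0.007 0.15 ]
0.15 96 [ 0.425 -0.036  0.15 ] [0.467 0.005 0.16 ]
0.16 50 [ 0.427 -0.026  0.161] [ 0.468 -0.006  0.17 ]
0.17 36 [ 0.429 -0.028  0.17 ] [ 0.466 -0.007  0.176]
0.2 38 [ 0.408 -0.03   0.206] [0.48 0.02 0.21]
0.21 118 [ 0.407 -0.029  0.21 ] [0.479 0.024 0.22 ]
0.22 120 [ 0.408 -0.03   0.22 ] [0.48  0.022 0.23 ]
0.23 119 [ 0.408 -0.026  0.23 ] [0.481 0.022 0.24 ]
0.24 127 [ 0.407 -0.038  0.24 ] [0.483 0.022 0.25 ]
0.25 121 [ 0.407 -0.039  0.25 ] [0.481 0.02  0.26 ]
0.26 129 [ 0.409 -0.034  0.26 ] [0.479 0.019 0.27 ]
0.27 189 [ 0.411 -0.044  0.27 ] [0.478 0.018 0.28 ]
0.28 59 [ 0.419 -0.021  0.28 ] [ 0.469 -0.001  0.29 ]
0.29 96 [ 0.416 -0.023  0.29 ] [0.473 0.001 0.3  ]
0.3 86 [ 0.416 -0.031  0.3  ] [ 0.473 -0.001  0.31 ]
0.31 69 [ 0.417 -0.031  0.31 ] [ 0.478 -0.002  0.32 ]
```

Hood is held level with its lower edge at 0.206, and the cap is visible on the neck. Now carry it right and set it down.

Request:
send_rows:
  motion:
    - [0, 0, 0, -0.015, 0.0015, 0, 0.02]
    - [0, 0, 0, -0.0285, 0.0025, 0, 0.02]
    - [0, 0, 0, -0.03, 0.003, 0, 0.02]
    - [0, 0, 0, -0.03, 0.003, 0, 0.02]
    - [0, 0, 0, -0.02, 0.002, 0, 0.02]
    - [0, 0, 0, -0.0085, 0.0005, 0, 0.02]
    - [0, 0, 0, 0, 0, 0.015, 0.02]
    - [0, 0, 0, 0, 0, 0.025, 0.02]

```text
time_s: 7.7
tcp_pos: [0.4467, -0.15, 0.2013]
eef_rot: [2.322, 2.113, 0.002]
contact_force: [1.2, 0.0, -1.4]
opening: 0.0288
```

Request:
send_rows:
  motion:
    - [0, 0, 0, 0, 0, 0.025, 0.02]
    - [0, 0, 0, 0, 0, 0.025, 0.02]
    - [0, 0, 0, 0, 0, 0.025, 0.02]
    - [0, 0, 0, 0, 0, 0.025, 0.02]
    - [0, 0, 0, 0, 0, 0.025, 0.02]
    - [0, 0, 0, 0, 0, 0.02, 0.02]
    - [0, 0, 0, 0, 0, 0.01, 0.02]
    - [0, 0, 0, 0, 0, 0, 0.02]

```text
time_s: 8.5
tcp_pos: [0.4441, -0.1485, 0.0439]
eef_rot: [-2.319, -2.113, 0.002]
contact_force: [-0.5, 0.0, -1.0]
opening: 0.0288
```

Request:
send_rows:
  motion:
    - [0, 0, 0, 0, 0, 0.002, 0.02]
    - [0, 0, 0, 0, 0, 0.002, 0.02]
    - [0, 0, 0, 0, 0, 0.001, 0.02]
    - [0, 0, 0, 0, 0, 0.001, 0.02]
    - [0, 0, 0, 0, 0, 0, 0.02]
    - [0, 0, 0, 0, 0, 0, 0.02]
    - [0, 0, 0, 0, 0, 0, 0.02]
    - [0, 0, 0, 0, 0, 0, 0.02]

```text
time_s: 9.3
tcp_pos: [0.4459, -0.1503, 0.0403]
eef_rot: [2.323, 2.115, 0.0]
contact_force: [-0.4, 0.2, -1.4]
opening: 0.0286
```

Request:
send_rows:
  motion:
    - [0, 0, 0, 0, 0, 0.001, 0.02]
    - [0, 0, 0, 0, 0, 0.001, 0.02]
    - [0, 0, 0, 0, 0, 0.001, 0.02]
    - [0, 0, 0, 0, 0, 0, 0.02]
    - [0, 0, 0, 0, 0, 0, 0.02]
    - [0, 0, 0, 0, 0, 0, 0.02]
    - [0, 0, 0, 0, 0, 0, 0.02]
    - [0, 0, 0, 0, 0, 0, 0.02]

```text
time_s: 10.1
tcp_pos: [0.4459, -0.1503, 0.0373]
eef_rot: [2.323, 2.115, 0.0]
contact_force: [-0.0, 0.2, -0.6]
opening: 0.0291
```

Request:
send_rows:
  motion:
    - [0, 0, 0, 0, 0, 0.001, 0.02]
    - [0, 0, 0, 0, 0, 0, 0.02]
    - [0, 0, 0, 0, 0, 0, 0.034]
    - [0, 0, 0, 0, 0, 0, 0.05]
    - [0, 0, 0, 0, 0, 0, 0.065]
    - [0, 0, 0, 0, 0, 0, 0.065]
    - [0, 0, 0, 0, 0, -0.01, 0.065]
    - [0, 0, 0, 0, 0, -0.02, 0.065]

```text
time_s: 10.9
tcp_pos: [0.4444, -0.1496, 0.0655]
eef_rot: [-2.321, -2.112, 0.002]
contact_force: [1.4, 0.3, 0.0]
opening: 0.0649
```

Request:
send_rows:
  motion:
    - [0, 0, 0, 0, 0, -0.03, 0.065]
    - [0, 0, 0, 0, 0, -0.04, 0.065]
    - [0, 0, 0, 0, 0, -0.045, 0.065]
    - [0, 0, 0, 0, 0, -0.045, 0.065]
    - [0, 0, 0, 0, 0, -0.025, 0.065]
    - [0, 0, 0, 0.02, 0, 0, 0.065]
    - [0, 0, 0, 0.03, 0, 0, 0.065]
    - [0, 0, 0, 0, 0, 0, 0.065]

```text
time_s: 11.7
tcp_pos: [0.4509, -0.0982, 0.2525]
eef_rot: [2.321, 2.117, 0.003]
contact_force: [0.1, -0.0, -0.3]
opening: 0.0651
```

```bash
cat > cap.py <<'E'
from h import *
import sys
o=monitor.get_obs();im,d=eyes.get_image('wrist');K,T=campose('wrist',o)
cv2.imwrite('pics/'+sys.argv[1],im)
print(o['tcp_pos'],o['eef_rot'],o['q'])
W=cloud(K,T,d);z=W[...,2]
for n,lo,hi,x,y,r in(('wing',.168,.182,.447,-.02,.04),('skirt',.15,.163,.447,-.02,.04),('hoodtop',.06,.075,.446,-.15,.06),('knob',.088,.102,.446,-.15,.04)):
    m=(z>lo)&(z<hi)&(np.hypot(W[...,0]-x,W[...,1]-y)<r)
    if m.sum()<20: print(n,'none');continue
    C=cv2.findContours(m.astype(np.uint8)*255,0,1)[0];C=max(C,key=cv2.contourArea);zz=np.nanmedian(z[m])
    P=np.array([ray(K,T,*c[0],zz) for c in C])[:,:2].astype(np.float32)
    print(n,m.sum(),zz.round(4),'circ',cv2.minEnclosingCircle(P),'rect',cv2.minAreaRect(P))
E
python3 cap.py w6.png
```

```text
[ 0.45089105 -0.09816496  0.25254431] [2.32076002 2.11675183 0.00263725] [-3.26636906e-01 -2.70026831e-01  1.76316499e+00  1.24007579e-03
  1.64722004e+00 -2.34659056e-01]
wing 588 0.1742 circ ((0.4476286768913269, -0.019543668255209923), 0.019934523850679398) rect ((0.44745904207229614, -0.019805647432804108), (0.01191395428031683, 0.03946889191865921), 66.33767700195312)
skirt 1181 0.1566 circ ((0.4475792646408081, -0.019750213250517845), 0.022734109312295914) rect ((0.4472344219684601, -0.019879106432199478), (0.044307857751846313, 0.04451359063386917), 41.805755615234375)
hoodtop 1380 0.0685 circ ((0.44640836119651794, -0.1494532823562622), 0.036159154027700424) rect ((0.44605034589767456, -0.14933036267757416), (0.06991472095251083, 0.06988458335399628), 84.68658447265625)
knob 384 0.0954 circ ((0.4464353322982788, -0.1497635692358017), 0.0156805831938982) rect ((0.4458722770214081, -0.1492396891117096), (0.03011435829102993, 0.028135498985648155), 84.66230773925781)
```

View pics/w6.png

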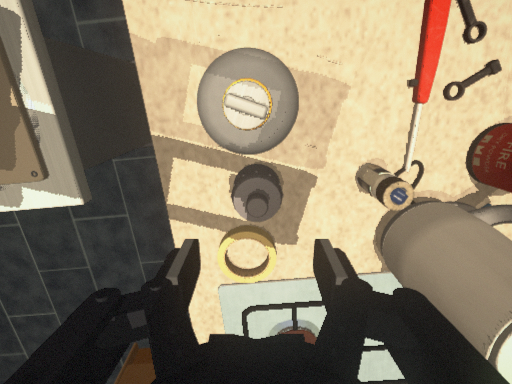

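Hood stands upright at (0.446,-0.150). The cap is at px (247,105), i.e. (0.4475,-0.0197), with the wing bar's long axis at -23.7° from world x. I'll turn the jaws across the bar and move over it.

Request:
send_rows:
  motion:
    - [0, 0, -0.139, 0, 0, 0, 0.04]
    - [0, 0, -0.139, 0, 0, 0, 0.04]
    - [0, 0, -0.139, 0, 0, 0, 0.04]
    - [0, 0, -0.139, 0, 0, 0, 0.04]
    - [0, 0, -0.139, 0, 0, 0, 0.04]
    - [0, 0, -0.139, 0, 0, 0, 0.04]
    - [0, 0, -0.139, 0, 0, 0, 0.04]
    - [0, 0, -0.139, 0, 0, 0, 0.04]

```text
time_s: 12.55
tcp_pos: [0.4503, -0.1012, 0.2516]
eef_rot: [-0.849, -3.025, 0.001]
contact_force: [-0.2, -0.0, 0.4]
opening: 0.0399
```

Request:
send_rows:
  motion:
    - [0, 0, -0.139, 0, 0, 0, 0.04]
    - [0, 0, 0, 0.0116, 0.0235, 0, 0.04]
    - [0, 0, 0, 0.0116, 0.0235, 0, 0.04]
    - [0, 0, 0, 0.0116, 0.0235, 0, 0.04]
    - [0, 0, 0, 0, 0, 0.03, 0.035]
    - [0, 0, 0, 0, 0, 0.03, 0.035]
    - [0, 0, 0, 0, 0, 0.025, 0.03]
    - [0, 0, 0, 0, 0, 0, 0.03]

```text
time_s: 13.35
tcp_pos: [0.4444, -0.0221, 0.1627]
eef_rot: [-0.644, -3.068, 0.001]
contact_force: [-0.7, 0.6, -0.3]
opening: 0.0301
```

```bash
cat > tip.py <<'E'
from h import *
o=monitor.get_obs();print(o['tcp_pos'],o['eef_rot'],o['q'].round(3),o['opening'],o['contact_force'],o['ft_torque'])
for n in('scene','wrist'):
    s,d=eyes.get_image(n);K,T=campose(n,o);cv2.imwrite(f'pics/tip_{n}.png',s)
    W=cloud(K,T,d);z=W[...,2]
    m=(np.hypot(W[...,0]-.4475,W[...,1]+.0197)<.05)
    for lo in np.arange(.15,.23,.004):
        k=m&(z>=lo)&(z<lo+.004)
        if k.sum():print(n,round(lo,3),k.sum(),W[k].min(0).round(3),W[k].max(0).round(3),s[k].mean(0).round(0))
E
python3 tip.py; python3 cap.py w7.png
```

```text
[ 0.44435628 -0.0220874   0.1626833 ] [-6.44327591e-01 -3.06801710e+00  9.79749074e-04] [-0.165 -0.279  1.933 -0.     1.494 -1.321] 0.030053396150390595 [-0.68682731  0.59514827 -0.31924354] [-0.01444252 -0.00010071 -0.01673736]
scene 0.15 31 [ 0.422 -0.029  0.15 ] [0.469 0.006 0.154] [ 76.  94. 100.]
scene 0.154 58 [ 0.426 -0.034  0.154] [0.468 0.003 0.158] [76. 94. 99.]
scene 0.158 18 [ 0.428 -0.022  0.158] [ 0.463 -0.004  0.162] [62. 76. 81.]
scene 0.162 23 [ 0.428 -0.023  0.162] [ 0.466 -0.008  0.166] [64. 79. 84.]
scene 0.166 19 [ 0.429 -0.023  0.166] [ 0.466 -0.006  0.17 ] [65. 80. 84.]
scene 0.17 33 [ 0.428 -0.028  0.17 ] [ 0.465 -0.007  0.174] [64. 80. 84.]
scene 0.174 2 [ 0.434 -0.014  0.174] [ 0.441 -0.011  0.175] [66. 81. 86.]
scene 0.198 6 [ 0.434 -0.039  0.2  ] [0.458 0.002 0.202] [74. 96. 94.]
scene 0.202 17 [ 0.426 -0.039  0.202] [0.462 0.003 0.206] [68. 86. 86.]
scene 0.206 22 [ 0.426 -0.041  0.206] [0.456 0.005 0.21 ] [37. 44. 46.]
scene 0.21 28 [ 0.427 -0.046  0.21 ] [0.463 0.009 0.214] [36. 43. 44.]
scene 0.214 19 [ 0.426 -0.042  0.214] [0.459 0.007 0.218] [28. 33.
[... 1701 characters left out ...]
-0.018807366490364075), (0.011522818356752396, 0.040670618414878845), 66.24388885498047)
skirt 1821 0.1565 circ ((0.44574522972106934, -0.019254591315984726), 0.023629864677786827) rect ((0.44530749320983887, -0.018698226660490036), (0.044422779232263565, 0.04530904069542885), 66.24427032470703)
hoodtop 2119 0.0685 circ ((0.4441310167312622, -0.14815892279148102), 0.03736025094985962) rect ((0.44478410482406616, -0.14814747869968414), (0.06935763359069824, 0.0730929747223854), 33.98563766479492)
knob 647 0.0954 circ ((0.44444501399993896, -0.14861780405044556), 0.016555305570364) rect ((0.4446484446525574, -0.14849035441875458), (0.031436748802661896, 0.030019015073776245), 66.2439193725586)
```

Request:
send_rows:
  motion:
    - [0, 0, 0, 0.0025, 0.0025, 0, 0.03]
    - [0, 0, 0, 0, 0, 0.012, 0.03]
    - [0, 0, 0, 0, 0, 0.012, 0.03]
    - [0, 0, 0, 0, 0, 0.01, 0.03]
    - [0, 0, 0, 0, 0, 0.006, 0.03]
    - [0, 0, 0, 0, 0, 0.004, 0.03]
    - [0, 0, 0, 0, 0, 0, 0.03]
    - [0, 0, 0, 0, 0, 0, 0.03]

```text
time_s: 14.3
tcp_pos: [0.4459, -0.0187, 0.1225]
eef_rot: [0.645, 3.074, 0.0]
contact_force: [0.1, 0.6, 0.3]
opening: 0.0303
```

Request:
send_rows:
  motion:
    - [0, 0, 0, 0, 0, 0, 0.02]
    - [0, 0, 0, 0, 0, 0, 0.014]
    - [0, 0, 0, 0, 0, 0, 0.005]
    - [0, 0, 0, 0, 0, 0, 0.005]
    - [0, 0, 0, 0, 0, 0, 0.005]
    - [0, 0, 0, 0, 0, 0, 0.005]
    - [0, 0, 0, 0, 0, 0, 0.005]
    - [0, 0, 0, 0, 0, 0, 0.005]
  squeeze: 30

```text
time_s: 15.1
tcp_pos: [0.4462, -0.0188, 0.1228]
eef_rot: [0.645, 3.074, -0.0]
contact_force: [-0.6, 0.5, 5.3]
opening: 0.0112
```

```bash
cat > st.py <<'E'
from h import *
o=monitor.get_obs();a=R.from_rotvec(o['eef_rot']).as_matrix()[:,0]
print(o['time_s'],o['tcp_pos'].round(4),'yaw',np.degrees(np.arctan2(a[1],a[0])).round(2),'F',o['contact_force'].round(2),'M',o['ft_torque'].round(3),'open',o['opening'].round(4),'q6',o['q'][5].round(3))
E
python3 st.py
```

```text
Traceback (most recent call last):
  File "st.py", line 3, in <module>
    print(o['time_s'],o['tcp_pos'].round(4),'yaw',np.degrees(np.arctan2(a[1],a[0])).round(2),'F',o['contact_force'].round(2),'M',o['ft_torque'].round(3),'open',o['opening'].round(4),'q6',o['q'][5].round(3))
                                                                                                                                                                ^^^^^^^^^^^^^^^^^^
AttributeError: 'float' object has no attribute 'round'
```

```bash
sed -i "s/o\['opening'\].round(4)/round(o['opening'],4)/" st.py; python3 st.py
```

```text
15.1 [ 0.4462 -0.0188  0.1228] yaw 156.29 F [-0.58  0.5   5.35] M [-0.077  0.048  0.001] open 0.0112 q6 -1.314
```

Request:
send_rows:
  motion:
    - [0, 0, -0.01, 0, 0, 0, 0.005]
    - [0, 0, -0.01, 0, 0, 0, 0.005]
    - [0, 0, -0.01, 0, 0, 0, 0.005]
    - [0, 0, -0.01, 0, 0, 0, 0.005]
    - [0, 0, 0, 0, 0, 0, 0.005]
    - [0, 0, 0, 0, 0, 0, 0.005]
    - [0, 0, 0, 0, 0, 0, 0.005]
    - [0, 0, 0, 0, 0, 0, 0.005]

```text
time_s: 15.9
tcp_pos: [0.4463, -0.0188, 0.1229]
eef_rot: [0.584, 3.086, -0.0]
contact_force: [-1.0, -1.1, 5.0]
opening: 0.0111
```

```bash
python3 st.py
```

```text
15.9 [ 0.4463 -0.0188  0.1229] yaw 158.58 F [-0.95 -1.08  4.98] M [-0.196  0.061 -0.028] open 0.0111 q6 -1.354
```

Request:
send_rows:
  motion:
    - [0, 0, -0.01, 0, 0, 0, 0.005]
    - [0, 0, -0.01, 0, 0, 0, 0.005]
    - [0, 0, -0.01, 0, 0, 0, 0.005]
    - [0, 0, -0.01, 0, 0, 0, 0.005]
    - [0, 0, -0.01, 0, 0, 0, 0.005]
    - [0, 0, 0, 0, 0, 0, 0.005]
    - [0, 0, 0, 0, 0, 0, 0.005]
    - [0, 0, 0, 0, 0, 0, 0.005]

```text
time_s: 16.7
tcp_pos: [0.4465, -0.0192, 0.1229]
eef_rot: [0.506, 3.099, -0.001]
contact_force: [2.0, -2.7, 5.2]
opening: 0.0113
```

```bash
python3 st.py
```

```text
16.7 [ 0.4465 -0.0192  0.1229] yaw 161.44 F [ 2.01 -2.68  5.25] M [-0.536 -0.184 -0.094] open 0.0113 q6 -1.404
```

Request:
send_rows:
  motion:
    - [0, 0, -0.01, 0, 0, 0, 0.005]
    - [0, 0, -0.01, 0, 0, 0, 0.005]
    - [0, 0, -0.01, 0, 0, 0, 0.005]
    - [0, 0, -0.01, 0, 0, 0, 0.005]
    - [0, 0, 0, 0, 0, 0, 0.005]
    - [0, 0, 0, 0, 0, 0, 0.005]
    - [0, 0, 0, 0, 0, 0, 0.005]
    - [0, 0, 0, 0, 0, 0, 0.005]

```text
time_s: 17.5
tcp_pos: [0.4465, -0.0195, 0.1229]
eef_rot: [0.444, 3.108, -0.002]
contact_force: [2.8, -4.2, 4.8]
opening: 0.0112
```

```bash
python3 st.py
```

```text
17.5 [ 0.4465 -0.0195  0.1229] yaw 163.73 F [ 2.82 -4.25  4.84] M [-0.895 -0.279 -0.163] open 0.0112 q6 -1.444
```

```bash
python3 cap.py w8.png | head -4
python3 - <<'E'
import cv2
im=cv2.imread('pics/w8.png');cv2.imwrite('pics/w8z.png',cv2.resize(im[150:290,170:350],(720,560),interpolation=2))
E
```

```text
[ 0.44654551 -0.01952834  0.12293702] [ 4.44302629e-01  3.10799890e+00 -1.96449870e-03] [-1.57397534e-01 -2.54958525e-01  1.98678495e+00 -1.23693867e-03
  1.40775110e+00 -1.44400925e+00]
wing 1993 0.1744 circ ((0.44588786363601685, -0.018319973722100258), 0.02098420448601246) rect ((0.4450840950012207, -0.017195872962474823), (0.036922894418239594, 0.036114636808633804), 24.94762420654297)
skirt 1296 0.1564 circ ((0.44492578506469727, -0.018536394461989403), 0.022739356383681297) rect ((0.4365510642528534, -0.016377558931708336), (0.044339194893836975, 0.026472633704543114), 75.54508209228516)
```

View pics/w8z.png

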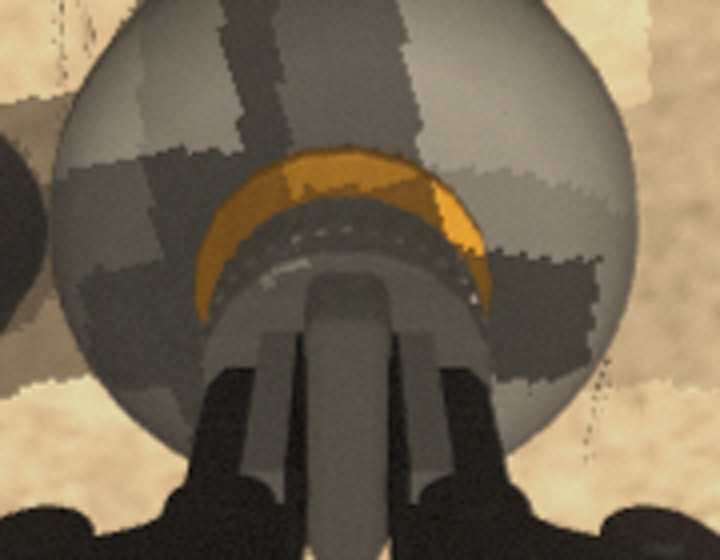

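The bar (px 345,400 in the zoom) is still parallel to the pads, so the cap has really turned about 7° CCW with only 0.16 N m. I'll continue slowly past 10° and relieve the side load.

Request:
send_rows:
  motion:
    - [0, 0, -0.01, -0.0005, -0.0005, 0, 0.005]
    - [0, 0, -0.01, -0.0003, -0.0003, 0, 0.005]
    - [0, 0, -0.01, 0, 0, 0, 0.005]
    - [0, 0, -0.01, 0, 0, 0, 0.005]
    - [0, 0, 0, 0, 0, 0, 0.005]
    - [0, 0, 0, 0, 0, 0, 0.005]
    - [0, 0, 0, 0, 0, 0, 0.005]
    - [0, 0, 0, 0, 0, 0, 0.005]

```text
time_s: 18.35
tcp_pos: [0.4466, -0.0202, 0.1229]
eef_rot: [0.382, 3.117, -0.001]
contact_force: [-1.1, -3.0, 7.1]
opening: 0.0113
```

```bash
python3 st.py
```

```text
18.35 [ 0.4466 -0.0202  0.1229] yaw 166.02 F [-1.07 -3.03  7.11] M [-0.598  0.255 -0.285] open 0.0113 q6 -1.486
```

Request:
send_rows:
  motion:
    - [0, 0, -0.01, 0, 0, 0, 0.005]
    - [0, 0, -0.01, 0, 0, 0, 0.005]
    - [0, 0, -0.01, 0, 0, 0, 0.005]
    - [0, 0, 0, 0, 0, 0, 0.005]
    - [0, 0, 0, 0, 0, 0, 0.005]
    - [0, 0, 0, 0, 0, 0, 0.005]
    - [0, 0, 0, 0, 0, 0, 0.005]
    - [0, 0, 0, 0, 0, 0, 0.005]

```text
time_s: 19.15
tcp_pos: [0.4466, -0.0204, 0.1229]
eef_rot: [0.336, 3.123, -0.002]
contact_force: [-0.9, -4.1, 7.1]
opening: 0.0111
```

```bash
python3 st.py
python3 - <<'E'
import cv2,numpy as np,sys
sys.path.insert(0,'.')
from h import *
o=monitor.get_obs();im,d=eyes.get_image('wrist');K,T=campose('wrist',o);cv2.imwrite('pics/w9.png',im)
def bar(im,d,K,T):
    W=cloud(K,T,d);k=(abs(W[...,2]-.174)<.003)&(np.hypot(W[...,0]-.4465,W[...,1]+.019)<.0215)
    v,u=np.nonzero(k)
    # visible front end of the bar: per-row left/right edges for rows ahead of fingers
    for r in range(216,260,4):
        c=u[v==r]
        if len(c):print(r,c.min(),c.max(),len(c), W[r,c.min()].round(4),W[r,c.max()].round(4))
bar(im,d,K,T)
# brightness edges at several rows
g=cv2.cvtColor(im,6)
for r in(222,226,230,240,250,260):print(r,g[r,238:276].tolist())
E
```

```text
19.15 [ 0.4466 -0.0204  0.1229] yaw 167.73 F [-0.91 -4.13  7.13] M [-0.8    0.212 -0.437] open 0.0111 q6 -1.516
228 249 263 15 [ 0.4279 -0.0194  0.1716] [ 0.4295 -0.0121  0.1717]
232 246 267 22 [ 0.4302 -0.0216  0.1711] [ 0.4323 -0.0104  0.1718]
236 246 267 22 [ 0.4317 -0.0219  0.1727] [ 0.434  -0.0108  0.1729]
240 234 279 46 [ 0.4324 -0.0287  0.1733] [ 0.4376 -0.005   0.1733]
244 225 274 28 [ 0.4347 -0.0345  0.1715] [ 0.4373 -0.0079  0.1769]
248 221 292 46 [ 0.4346 -0.0363  0.1752] [0.4429 0.001  0.1749]
252 247 266 20 [ 0.4415 -0.0236  0.1726] [ 0.4435 -0.0133  0.1731]
256 247 266 20 [ 0.4434 -0.024   0.1736] [ 0.4459 -0.0138  0.173 ]
222 [78, 78, 79, 76, 75, 74, 74, 77, 76, 60, 61, 59, 57, 64, 65, 60, 62, 63, 62, 65, 64, 61, 65, 61, 62, 63, 62, 57, 60, 74, 77, 81, 77, 77, 75, 76, 81, 77]
226 [82, 78, 80, 79, 83, 83, 80, 78, 68, 61, 61, 62, 59, 61, 61, 64, 68, 65, 67, 63, 63, 67, 64, 65, 60, 65, 60, 64, 61, 64, 80, 80, 78, 81, 80, 83, 83, 80]
230 [80, 82, 77, 80, 79, 80, 81, 77, 62, 63, 69, 72, 73, 76, 75, 74, 70, 72, 74, 75, 76, 76, 77, 74, 76, 73, 71, 68, 64, 63, 79, 80, 78, 79, 80, 81, 80, 79]
240 [66, 63, 64, 68, 66, 53, 24, 28, 43, 72, 73, 75, 75, 79, 81, 81, 80, 78, 76, 82, 83, 80, 79, 82, 81, 79, 76, 75, 69, 33, 25, 31, 56, 65, 65, 67, 69, 64]
250 [66, 66, 68, 64, 49, 27, 17, 21, 36, 71, 75, 73, 74, 79, 80, 79, 80, 81, 80, 78, 82, 82, 81, 82, 81, 78, 77, 75, 67, 27, 21, 25, 35, 58, 67, 67, 67, 68]
260 [65, 66, 67, 50, 24, 24, 22, 26, 38, 70, 75, 76, 77, 80, 82, 80, 80, 78, 82, 79, 79, 81, 78, 80, 80, 77, 72, 73, 62, 27, 24, 26, 24, 37, 66, 71, 68, 67]
```

Request:
send_rows:
  motion:
    - [0, 0, 0.02, 0, 0, 0, 0.005]
    - [0, 0, 0.02, 0, 0, 0, 0.005]
    - [0, 0, 0.02, 0, 0, 0, 0.005]
    - [0, 0, 0.02, 0, 0, 0, 0.005]
    - [0, 0, 0.02, 0, 0, 0, 0.005]
    - [0, 0, 0, 0, 0, 0, 0.005]
    - [0, 0, 0, 0, 0, 0, 0.005]
    - [0, 0, 0, 0, 0, 0, 0.005]

```text
time_s: 20.0
tcp_pos: [0.4464, -0.0201, 0.1229]
eef_rot: [0.491, 3.103, -0.001]
contact_force: [-1.7, -2.5, 7.8]
opening: 0.0113
```

```bash
python3 st.py
```

```text
20.0 [ 0.4464 -0.0201  0.1229] yaw 162.03 F [-1.69 -2.47  7.82] M [-0.521  0.298 -0.071] open 0.0113 q6 -1.416
```

Request:
send_rows:
  motion:
    - [0, 0, 0.02, 0, 0, 0, 0.005]
    - [0, 0, 0.02, 0, 0, 0, 0.005]
    - [0, 0, 0.02, 0, 0, 0, 0.005]
    - [0, 0, 0.02, 0, 0, 0, 0.005]
    - [0, 0, 0.02, 0, 0, 0, 0.005]
    - [0, 0, 0, 0, 0, 0, 0.005]
    - [0, 0, 0, 0, 0, 0, 0.005]
    - [0, 0, 0, 0, 0, 0, 0.005]

```text
time_s: 20.8
tcp_pos: [0.4466, -0.0196, 0.1229]
eef_rot: [0.645, 3.074, 0.0]
contact_force: [-0.8, -1.1, 8.2]
opening: 0.0112
```

```bash
python3 st.py
```

```text
20.8 [ 0.4466 -0.0196  0.1229] yaw 156.31 F [-0.82 -1.14  8.23] M [-0.176  0.154 -0.031] open 0.0112 q6 -1.316
```

CCW gave a spring-like rise to 0.44 N m past about 8°, and it vanished on return, so that looks like the stop. Testing CW.

Request:
send_rows:
  motion:
    - [0, 0, 0.02, 0, 0, 0, 0.005]
    - [0, 0, 0.02, 0, 0, 0, 0.005]
    - [0, 0, 0.02, 0, 0, 0, 0.005]
    - [0, 0, 0.02, 0, 0, 0, 0.005]
    - [0, 0, 0, 0, 0, 0, 0.005]
    - [0, 0, 0, 0, 0, 0, 0.005]
    - [0, 0, 0, 0, 0, 0, 0.005]
    - [0, 0, 0, 0, 0, 0, 0.005]

```text
time_s: 21.6
tcp_pos: [0.4467, -0.0195, 0.1229]
eef_rot: [0.767, 3.046, 0.001]
contact_force: [-0.4, -0.6, 7.0]
opening: 0.0111
```

```bash
python3 st.py
```

```text
21.6 [ 0.4467 -0.0195  0.1229] yaw 151.73 F [-0.4  -0.6   6.98] M [-0.083 -0.016  0.004] open 0.0111 q6 -1.236
```

Request:
send_rows:
  motion:
    - [0, 0, 0.02, 0, 0, 0, 0.005]
    - [0, 0, 0.02, 0, 0, 0, 0.005]
    - [0, 0, 0.02, 0, 0, 0, 0.005]
    - [0, 0, 0.02, 0, 0, 0, 0.005]
    - [0, 0, 0.02, 0, 0, 0, 0.005]
    - [0, 0, 0, 0, 0, 0, 0.005]
    - [0, 0, 0, 0, 0, 0, 0.005]
    - [0, 0, 0, 0, 0, 0, 0.005]

```text
time_s: 22.4
tcp_pos: [0.4468, -0.0194, 0.1229]
eef_rot: [0.918, 3.003, 0.001]
contact_force: [0.0, -0.1, 6.1]
opening: 0.0113
```

```bash
python3 st.py
```

```text
22.4 [ 0.4468 -0.0194  0.1229] yaw 146.0 F [ 0.01 -0.08  6.09] M [ 0.038 -0.057 -0.054] open 0.0113 q6 -1.136
```

CW turns freely past 10° with no torque, so it's a left-hand thread. Continuing CW.

Request:
send_rows:
  motion:
    - [0, 0, 0.03, 0, 0, 0, 0.005]
    - [0, 0, 0.03, 0, 0, 0, 0.005]
    - [0, 0, 0.03, 0, 0, 0, 0.005]
    - [0, 0, 0.03, 0, 0, 0, 0.005]
    - [0, 0, 0.03, 0, 0, 0, 0.005]
    - [0, 0, 0.03, 0, 0, 0, 0.005]
    - [0, 0, 0, 0, 0, 0, 0.005]
    - [0, 0, 0, 0, 0, 0, 0.005]

```text
time_s: 23.2
tcp_pos: [0.4468, -0.0194, 0.1229]
eef_rot: [1.184, 2.909, 0.001]
contact_force: [0.3, -0.0, 6.9]
opening: 0.0108
```

```bash
python3 st.py
```

```text
23.2 [ 0.4468 -0.0194  0.1229] yaw 135.69 F [ 0.28 -0.02  6.93] M [ 0.079 -0.042 -0.027] open 0.0108 q6 -0.956
```

Request:
send_rows:
  motion:
    - [0, 0, 0.05, 0, 0, 0, 0.005]
    - [0, 0, 0.05, 0, 0, 0, 0.005]
    - [0, 0, 0.05, 0, 0, 0, 0.005]
    - [0, 0, 0.05, 0, 0, 0, 0.005]
    - [0, 0, 0.05, 0, 0, 0, 0.005]
    - [0, 0, 0.05, 0, 0, 0, 0.005]
    - [0, 0, 0.05, 0, 0, 0, 0.005]
    - [0, 0, 0, 0, 0, 0, 0.005]

```text
time_s: 24.0
tcp_pos: [0.4469, -0.0193, 0.1229]
eef_rot: [1.675, 2.657, 0.002]
contact_force: [1.1, 1.7, 5.2]
opening: 0.0111
```

```bash
python3 st.py
```

```text
24.0 [ 0.4469 -0.0193  0.1229] yaw 115.54 F [1.13 1.7  5.22] M [ 0.131 -0.177 -0.018] open 0.0111 q6 -0.604
```

Request:
send_rows:
  motion:
    - [0, 0, 0.06, 0, 0, 0, 0.005]
    - [0, 0, 0.06, 0, 0, 0, 0.005]
    - [0, 0, 0.06, 0, 0, 0, 0.005]
    - [0, 0, 0.06, 0, 0, 0, 0.005]
    - [0, 0, 0.06, 0, 0, 0, 0.005]
    - [0, 0, 0.06, 0, 0, 0, 0.005]
    - [0, 0, 0.06, 0, 0, 0, 0.005]
    - [0, 0, 0, 0, 0, 0, 0.005]

```text
time_s: 24.8
tcp_pos: [0.4476, -0.0192, 0.1229]
eef_rot: [2.192, 2.248, 0.004]
contact_force: [4.8, 0.7, 4.4]
opening: 0.0112
```

```bash
python3 st.py
```

```text
24.8 [ 0.4476 -0.0192  0.1229] yaw 91.47 F [4.78 0.73 4.36] M [ 0.264 -0.921 -0.   ] open 0.0112 q6 -0.184
```

Request:
send_rows:
  motion:
    - [0, 0, 0.06, 0, 0, 0, 0.005]
    - [0, 0, 0.06, 0, 0, 0, 0.005]
    - [0, 0, 0.06, 0, 0, 0, 0.005]
    - [0, 0, 0.06, 0, 0, 0, 0.005]
    - [0, 0, 0.06, 0, 0, 0, 0.005]
    - [0, 0, 0.06, 0, 0, 0, 0.005]
    - [0, 0, 0.06, 0, 0, 0, 0.005]
    - [0, 0, 0, 0, 0, 0, 0.005]

```text
time_s: 25.6
tcp_pos: [0.448, -0.0186, 0.123]
eef_rot: [2.613, 1.743, 0.007]
contact_force: [6.8, 3.7, 3.1]
opening: 0.011
```

```bash
python3 st.py
```

```text
25.6 [ 0.448  -0.0186  0.123 ] yaw 67.41 F [6.82 3.7  3.06] M [ 0.827 -1.286 -0.053] open 0.011 q6 0.236
```

Request:
send_rows:
  motion:
    - [0, 0, 0, 0, 0, -0.001, 0.005]
    - [0, 0, 0, 0, 0, -0.001, 0.005]
    - [0, 0, 0, 0, 0, -0.001, 0.005]
    - [0, 0, 0, 0, 0, 0, 0.005]
    - [0, 0, 0, 0, 0, 0, 0.005]
    - [0, 0, 0, 0, 0, 0, 0.005]
    - [0, 0, 0, 0, 0, 0, 0.005]
    - [0, 0, 0, 0, 0, 0, 0.005]
  squeeze: 45

```text
time_s: 26.4
tcp_pos: [0.4475, -0.0184, 0.1253]
eef_rot: [-2.611, -1.746, -0.005]
contact_force: [7.9, 5.0, -0.1]
opening: 0.0103
```

```bash
python3 st.py
```

```text
26.4 [ 0.4475 -0.0184  0.1253] yaw 67.54 F [ 7.85  5.03 -0.05] M [ 0.89  -1.486  0.029] open 0.0103 q6 0.233
```

Request:
send_rows:
  motion:
    - [0, 0, 0, 0.0005, 0.0004, 0, 0.005]
    - [0, 0, 0, 0.0005, 0.0004, 0, 0.005]
    - [0, 0, 0, 0, 0, -0.001, 0.005]
    - [0, 0, 0, 0, 0, -0.001, 0.005]
    - [0, 0, 0, 0, 0, -0.001, 0.005]
    - [0, 0, 0, 0, 0, -0.001, 0.005]
    - [0, 0, 0, 0, 0, 0, 0.005]
    - [0, 0, 0, 0, 0, 0, 0.005]

```text
time_s: 27.2
tcp_pos: [0.447, -0.0188, 0.1288]
eef_rot: [-2.611, -1.745, 0.001]
contact_force: [2.6, 2.6, -2.3]
opening: 0.0106
```

```bash
python3 st.py
```

```text
27.2 [ 0.447  -0.0188  0.1288] yaw 67.49 F [ 2.55  2.57 -2.32] M [ 0.442 -0.358 -0.01 ] open 0.0106 q6 0.236
```

Request:
send_rows:
  motion:
    - [0, 0, 0, 0, 0, -0.004, 0.005]
    - [0, 0, 0, 0, 0, -0.005, 0.005]
    - [0, 0, 0, 0, 0, -0.006, 0.005]
    - [0, 0, 0, 0, 0, -0.01, 0.005]
    - [0, 0, 0, 0, 0, -0.015, 0.005]
    - [0, 0, 0, 0, 0, -0.015, 0.005]
    - [0, 0, 0, 0, 0, -0.005, 0.005]
    - [0, 0, 0, 0, 0, 0, 0.005]

```text
time_s: 28.0
tcp_pos: [0.4484, -0.0193, 0.191]
eef_rot: [2.611, 1.744, 0.003]
contact_force: [0.0, -0.2, -1.8]
opening: 0.0108
```

Request:
send_rows:
  motion:
    - [0, 0, 0, 0, 0, 0, 0.005]
    - [0, 0, 0, 0, 0, 0, 0.005]
    - [0, 0, 0, 0, 0, 0, 0.005]
    - [0, 0, 0, 0, 0, 0, 0.005]
    - [0, 0, 0, 0, 0, 0, 0.005]
    - [0, 0, 0, 0, 0, 0, 0.005]
    - [0, 0, 0, 0, 0, 0, 0.005]
    - [0, 0, 0, 0, 0, 0, 0.005]

```text
time_s: 28.8
tcp_pos: [0.4474, -0.019, 0.1893]
eef_rot: [2.612, 1.745, 0.0]
contact_force: [-0.1, -0.4, -1.8]
opening: 0.011
```

```bash
python3 st.py
python3 - <<'E'
from h import *
s,d=eyes.get_image('scene');K,T=campose('scene');W=cloud(K,T,d);z=W[...,2]
m=(np.hypot(W[...,0]-.447,W[...,1]+.019)<.045)
for lo in np.arange(.11,.26,.006):
    k=m&(z>=lo)&(z<lo+.006)
    if k.sum():print(round(lo,3),k.sum(),W[k].min(0).round(3),W[k].max(0).round(3))
w,_=eyes.get_image('wrist')
cv2.imwrite('pics/fin.png',np.hstack([cv2.resize(s[110:290,210:350],(373,480),interpolation=2),cv2.resize(w[60:300,150:350],(400,480))]))
E
```

```text
28.8 [ 0.4474 -0.019   0.1893] yaw 67.48 F [-0.09 -0.37 -1.79] M [ 0.041 -0.003  0.01 ] open 0.011 q6 0.236
0.11 9 [ 0.404 -0.008  0.114] [0.467 0.025 0.116]
0.116 230 [ 0.403 -0.059  0.116] [0.49  0.026 0.122]
0.122 100 [ 0.42  -0.051  0.122] [0.474 0.01  0.128]
0.128 26 [ 0.431 -0.028  0.128] [ 0.462 -0.001  0.134]
0.134 33 [ 0.431 -0.022  0.134] [ 0.463 -0.001  0.14 ]
0.14 25 [ 0.431 -0.031  0.14 ] [ 0.461 -0.005  0.145]
0.146 47 [ 0.433 -0.032  0.146] [ 0.459 -0.004  0.151]
0.194 13 [ 0.425 -0.028  0.197] [0.457 0.003 0.2  ]
0.2 37 [ 0.422 -0.02   0.2  ] [0.462 0.005 0.206]
0.206 45 [ 0.422 -0.023  0.206] [0.464 0.007 0.212]
0.212 38 [ 0.423 -0.021  0.212] [0.464 0.008 0.218]
0.218 72 [ 0.423 -0.036  0.218] [0.468 0.004 0.224]
0.224 25 [ 0.433 -0.035  0.224] [0.458 0.001 0.23 ]
0.23 21 [ 0.43 -0.02  0.23] [ 0.467 -0.002  0.235]
0.236 43 [ 0.428 -0.021  0.236] [ 0.467 -0.     0.242]
0.242 39 [ 0.426 -0.02   0.242] [ 0.467 -0.003  0.248]
0.248 34 [ 0.428 -0.022  0.248] [ 0.467 -0.     0.254]
0.254 34 [ 0.427 -0.02   0.254] [ 0.467 -0.002  0.26 ]
0.26 32 [ 0.429 -0.022  0.26 ] [ 0.467 -0.003  0.265]
```

View pics/fin.png

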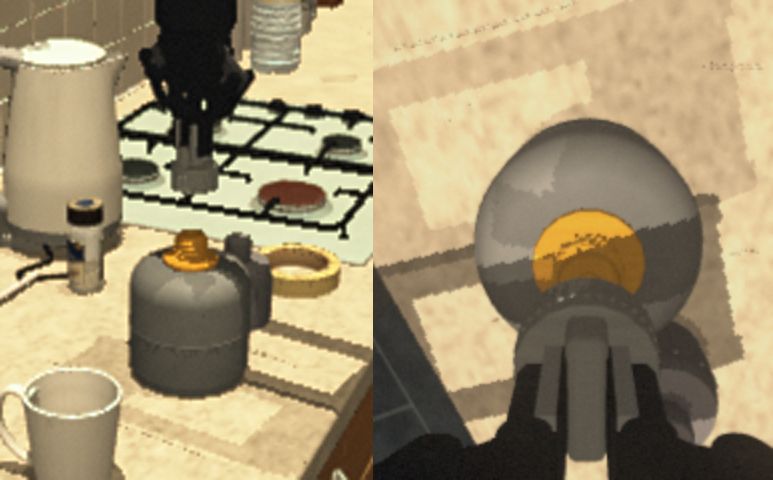

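The cap is held upright with its lower edge at about 0.198, which is 48 mm above the open brass neck. The hood stands beside the bottle and everything else is untouched. Handing in.

```bash
python3 -c "
from plant import workorder;print(workorder.close_job())"
```

```text
the job is handed in; nothing more can be done
None
```

The job is handed in at about 29 s of the 61 s allowed: the hood is off, the cap is unscrewed, and the gripper still holds the cap above the open neck.

- **Hood:** it stands upright on the worktop right of the bottle, at about (0.446, -0.150), between the bottle and the tape. The wrist camera measured its top and knob at the right heights after release.
- **Thread:** it is left-hand. Turned counter-clockwise, the cap met a spring-like resistance past about 8°, peaking at 0.44 N m, well under the 1.3 N m limit. Clockwise it turned freely, at about 0.05 N m or less. I turned it about 89° clockwise before lifting.
- **Cap:** it lifted off with little resistance. In the last check it was upright in the gripper, about 48 mm clear above the neck, with a steady 1.8 N downward load, roughly the cap's weight.

**What disagreed or went wrong:**
- The real fingertips sit about 38–40 mm behind the reported TCP, not at it as described. Because of this my first grasp closed on air above the knob. I measured the offset from the images, corrected for it and gripped again.
- While turning the cap, side forces of up to about 9 N built up from a slightly off-axis grip. I relieved them before lifting.
- I never moved towards the mug, timer, lighter, jar or tape. The last picture shows the mug, jar and tape standing as before. I did not measure them again or check the timer and lighter at the end.

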